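# Slide the chopping board along its stand until it drops into the notches

## Task

The chopping board stands parked at the right-hand end of the two rails of its wooden stand: with the fingertips, push it along the rails to the left, over the steel pan, until its feet drop into the notches and it lies flat on both rails. Then push back once, firmly, against the board's left end to prove that it is locked, and take the hand away. Only push the board, never lift it off its rails or carry it, and leave the jar, the mug, the tin and the lemon in the pan alone.

Things in the scene. Friction and masses are not known exactly. Their poses are not given: they have to be found in the camera images.
- stand: Fixed wooden stand on the worktop, 620 mm long (y), 224 mm wide (x); origin at worktop level under its centre, y along the rails to the left. Two rails 28 mm wide, centres 176 mm apart, tops 85 mm up; outer lips 16 mm above the tops guide the board's sides with 2 mm play. Stop blocks 12 mm long at the rail ends only; the 148 mm between the rails is open, free above 80 mm.
- long_notch (a point): Middle of the left pair of notches, midway between the rails at rail-top height: across each rail one notch 48 mm long, 9 mm deep, with upright sides, for the board's long feet. The right pair, for its short feet, is 22 mm long and lies 240 mm to the right. Between and left of them the steel pan (rim 75 mm above the worktop) fills the space between the rails.
- home (a point): Fixed point on the stand, midway between the rails at the height of the rail tops (85 mm above the worktop), 90 mm left (+y) of the stand's centre. When the board has dropped in, its origin is here, within the play of the notches (2 mm each way). The board can overshoot it by 58 mm before the left stop blocks; then push it back right.
- board: Loose brown chopping board, 200 (x) x 300 (y, along the rails) x 22 mm, 0.9 kg; origin at the centre of its underside. Black feet 7 mm high: two 44 mm long at y +115, two 18 mm long at y -125 mm. Rides with its underside 7 mm above the rails and drops 7 mm onto them at the notches (4 mm play); the long feet bridge the short notches. Pushed on hard it jams half dropped. Starts 140-235 mm right of home.
- board_right_end (a point): Centre of the board's right end face (-y end), 11 mm above its underside: the place to push it left.
- board_left_end (a point): Centre of the board's left end face (+y end), 11 mm above its underside: the place to push back against.
- lemon: Yellow lemon, 77 x 51 x 52 mm, lying loose in the steel pan, its top below the rail tops; origin at its underside as first placed. Leave it.
- honey_jar: Honey jar with a red lid, 58 x 62 x 86 mm, behind the stand; origin at the centre of its underside. Leave it.
- mug: Brown mug, 82 x 113 x 88 mm, standing beyond the left end of the stand; origin at the centre of its underside. Leave it.
- tin: Flat tin, 86 mm across and 40 mm high, behind the stand; origin at the centre of its underside. Leave it.

How it is judged:
By the outcome, as a careful person would: the job done as asked, in the order asked, and still so for the second after the job is handed in, with the robot touching nothing.
It also fails if it takes over 58 s, if anything falls off the work surface, if the arm or the gripper's body presses on something with over 40 N, if the wrist force passes 120 N, or if a joint passes its speed limit or range.

## Robot

A 6-joint arm with a two-finger parallel gripper is mounted at the origin on a cart in front of the work surface, level with it; the furniture and walls round the work are solid. World frame = base frame: x ahead of the robot, y to its left, z up, the work surface at z = 0. Lengths are in mm, angles in rad, forces in N, time in s.
With the tool pointing down it reaches from about 375 to 925 mm from the base axis. Payload 5.7 kg.
Tool frame: the origin (TCP) lies between the finger pads; the fingertips stand 11 mm ahead of it and the grasp point (between the pads) lies 8 mm behind it; z points along the fingers, y is the line along which they close (so a half turn about z gives the same grasp; the last joint's range is limited). The gripper opens to 85 mm and grips with 20 to 120 N. Pads are 22 mm wide; open, the fingers measure 114 mm over their backs; the gripper's body (76 mm by 85 mm) begins 54 mm behind the grasp point. The pads swing forward as they close: fully open they stand 13 mm farther back than shut.
Start: joints at [-1.351, 0.359, 1.51, -0, 1.272, -0.115], TCP at [197.132, -566.66, 242.267] pointing down, gripper open.
Joint ranges: [-2.97, 2.97], [-1.01, 2.36], [0.21, 2.38], [-0.96, 4.11], [0.2, 2.71], [-2.98, 2.98]. Speed limits (rad/s): [2.39, 2.39, 3.14, 3.14, 3.14, 3.14].

## Interface

Orientations are given as a rotation vector (axis times angle).
In Python, from station import * gives the robot as it stands.
- The arm moves only by the tool carry_out, never from a script. Its argument "steps" is a list that holds one entry, the list of rows, each a list of 6 numbers: the shift along the world's x, y, z in cm, then the turn, a rotation vector about the world's x, y, z in degrees. A call has 1 to 20 rows; each row is the pose to reach, as a shift and turn from the pose commanded when the call began; what a row does not reach only later rows make up. A row lasts 1/8 s, in which the tool goes at most 62.5 mm and 10.7 degrees, less where a joint would pass 70% of its speed; a pose out of reach is approached as far as the arm can. A call with a gripper value outside its range is refused whole. "jaw" is the opening in per cent of the stroke, from 0 (shut) to 100 (fully open), set as the call begins (left out, the last holds). The fingers move at their own pace and stop on an object; "force" is the grip in N (left out, the last holds). Time passes only in rows, so rows that repeat a pose let the fingers close. It gives the time, the measured TCP pose, the force, the opening and the grip force at its end, in the units of the state.
- observe(): the state, without advancing time (a new reading comes with each control period).
- camera(name): name is "side" or "top" or "wrist"; returns the picture (480x640x3 uint8, red, green, blue); there is no depth.
- camera_model(name): a dict with "fx", "fy", "cx", "cy" (pixels), "world_from_camera" (4x4, takes a point from camera to world coordinates). Camera axes: x right, y down, z forward; pixel columns grow to the right and rows downward; lengths in mm; the calibration is good to about 2 mm. A picture is of the moment at which its call begins: read the wrist's pose just before it. camera_model takes no time and is no camera call; for the wrist camera it gives the pose at the moment of the call.
- finish_job(): hands the job in; it is judged then, once.
Trained networks look in the newest picture that a camera, given by its name, has taken for a name from the list of things; names that differ only in an ending like _2 or _b are one class to them, and where a whole thing is asked for, a point or a joint stands for the part that bears it (a point fixed in the world has none). Each returns a list of dicts, best first, with "score" (0 to 1); they miss things now and then, are a little off and sometimes report something else, mostly with a low value. They report only what shows in the picture. A call takes as long as a camera call.
- spot_in(camera, target): "box" ([centre column, centre row, width, height] in pixels, round what is visible of it).
- tip_of(camera, target): "at" ([column, row] in pixels: a listed point, or the origin of a listed thing).
The state is a dict: "time_s": time; "joint_positions": joint angles; "qd": joint speeds; "joint_torque": joint torques, N m; "position": TCP position; "eef_rot": TCP orientation; "ft_force": force on the tool from outside, world axes, zero at the start; "torque": the same for the moment, N m; "gripper_width": opening from 0.0 (shut) to 1.0 (fully open); "grasp_force": force on a finger pad.
Only numpy, scipy, OpenCV 4.12 (cv2) and the standard library are available. Lean on these libraries where they do the work, as an engineer would, in place of code of your own. Each camera call takes 0.05 s, during which the arm holds its last target. There are 200 camera calls.

## Working session

There is one attempt and no reset: what is moved stays moved. The work goes in short steps, Python scripts to look and compute and a tool call to move; the robot and the scene stay as the last step left them, time stands still between calls to the robot, and variables do not carry over. Pictures are saved under pics/ and viewed, at most 10 in all, crops included, and the job is handed in when it is done.

Besides the shell and the picture viewer there is one more tool, called by a JSON object that holds its "fn" and its "kwargs". carry_out: Moves the arm, as the interface text tells. Its arguments: {"type":"object","properties":{"steps":{"type":"array","items":{"type":"array","items":{"type":"array","items":{"type":"number"}}}},"jaw":{"type":"number"},"force":{"type":"number"}},"required":["steps"]}

```bash
mkdir -p pics; cat > h.py <<'E'
from station import *
import numpy as np, cv2
def snap(c,n):
    im=camera(c); cv2.imwrite(f'pics/{n}.png',cv2.cvtColor(im,cv2.COLOR_RGB2BGR)); return im
def ray(c,p):
    m=camera_model(c); T=np.array(m['world_from_camera'])
    d=T[:3,:3]@np.array([(p[0]-m['cx'])/m['fx'],(p[1]-m['cy'])/m['fy'],1]); return T[:3,3],d/np.linalg.norm(d)
def atz(c,p,z):
    o,d=ray(c,p); return o+d*(z-o[2])/d[2]
def proj(c,P):
    m=camera_model(c); T=np.linalg.inv(np.array(m['world_from_camera'])); q=T[:3,:3]@np.array(P)+T[:3,3]
    return [m['fx']*q[0]/q[2]+m['cx'],m['fy']*q[1]/q[2]+m['cy']]
def tri(rs):
    A=sum(np.eye(3)-np.outer(d,d) for o,d in rs); b=sum((np.eye(3)-np.outer(d,d))@o for o,d in rs); return np.linalg.solve(A,b)
E
python3 - <<'E'
from h import *
np.set_printoptions(precision=1,suppress=True)
s=observe(); print(s['time_s'],s['position'],s['eef_rot'],s['ft_force'])
a=snap('top','top0'); b=snap('side','side0')
for t in ['home','long_notch','board','board_right_end','board_left_end','stand','mug','honey_jar','tin','lemon']:
    r={}
    for c in ['top','side']:
        l=tip_of(c,t)
        if l: r[c]=l[0]; print(t,c,np.array(l[0]['at']),round(l[0]['score'],2))
    if len(r)==2: print('   3d',tri([ray(c,r[c]['at']) for c in r]))
cv2.imwrite('pics/both.png',cv2.cvtColor(np.vstack([cv2.resize(a,(400,300)),cv2.resize(b,(400,300))]),cv2.COLOR_RGB2BGR))
E
```

```text
0.0 [ 197.  -566.   241.5] [-3.1 -0.5  0. ] [ 0.5 -0.4  0.3]
home top [316.4 279. ] 0.78
home side [261.6 245.8] 0.62
   3d [441.5 127.7  87.1]
long_notch top [267.3 291.6] 0.9
long_notch side [246.2 231.8] 0.86
   3d [455.8 257.8  83.5]
board top [372.8 259.6] 0.65
board side [293.  265.9] 0.84
   3d [445.5 -33.4  84.1]
board_left_end top [321.2 270.7] 0.86
board_left_end side [265.7 239.2] 0.85
   3d [448.8 112.3 111.1]
stand top [429.6 167.8] 0.23
mug top [188.7 322.7] 0.56
mug side [220.6 235.8] 0.64
   3d [470.5 478.8  -2. ]
honey_jar top [213.6 240. ] 0.93
honey_jar side [292.6 234.6] 0.93
   3d [678.3 352.1   0.4]
tin top [430.5 167.5] 0.97
tin side [441.2 313.6] 0.56
   3d [ 690.2 -330.8    9.2]
lemon top [303.1 291.3] 0.81
```

View pics/top0.png

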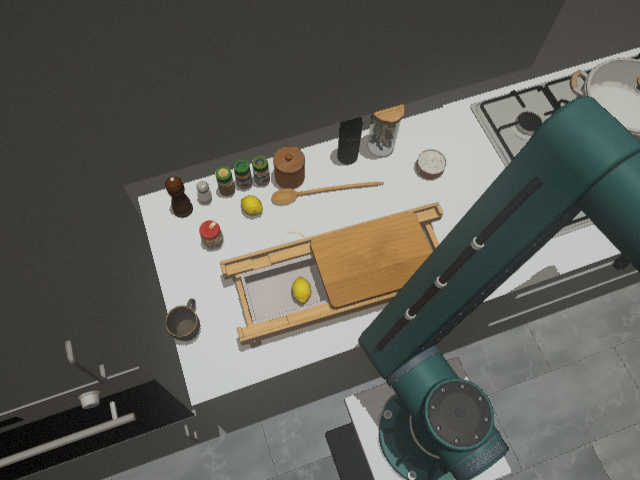

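View pics/side0.png

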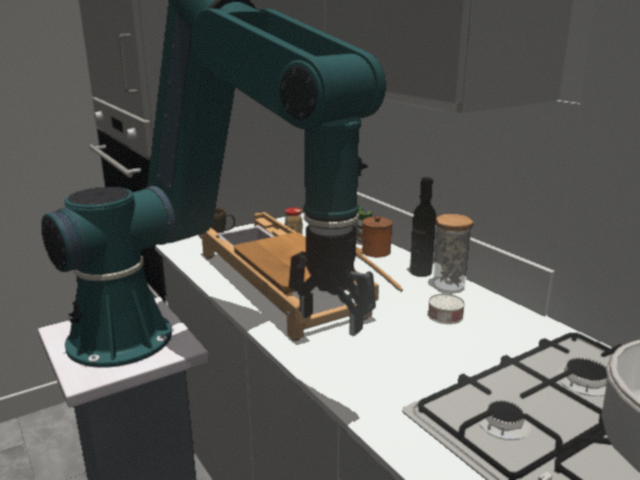

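Top view: the stand runs from about (222,268) to (440,208), with the board's left edge from (310,238) to (330,306). The arm hides the board's right end. Next I'll measure the stand's yaw from its corners and work out the tool's orientation.

```bash
python3 - <<'E'
from h import *
from scipy.spatial.transform import Rotation as R
np.set_printoptions(precision=3,suppress=True)
s=observe(); print(R.from_rotvec(s['eef_rot']).as_matrix())
im=cv2.imread('pics/top0.png'); c=im[190:350,210:450]; cv2.imwrite('pics/topc.png',cv2.resize(c,None,fx=3.3,fy=3.3,interpolation=cv2.INTER_CUBIC))
for n,p,z in [('far left',(222,264),101),('far right',(441,206),101),('near left',(240,340),101),('bl',(310,238),114),('bl2',(330,307),114),('br',(418,211),114)]: print(n,atz('top',p,z))
m=camera_model('wrist'); print(np.array(m['world_from_camera']),m['fx'])
E
```

```text
[[ 0.944  0.329 -0.   ]
 [ 0.329 -0.944  0.   ]
 [-0.    -0.    -1.   ]]
far left [559.364 347.541 101.   ]
far right [ 525.17  -267.083  101.   ]
near left [349.807 361.149 101.   ]
bl [547.818 107.7   114.   ]
bl2 [351.428 124.6   114.   ]
br [ 526.515 -195.869  114.   ]
[[   0.33    -0.904   -0.273  266.639]
 [  -0.944   -0.316   -0.095 -542.473]
 [  -0.       0.289   -0.957  372.763]
 [   0.       0.       0.       1.   ]] 383.45586579158925
```

View pics/topc.png

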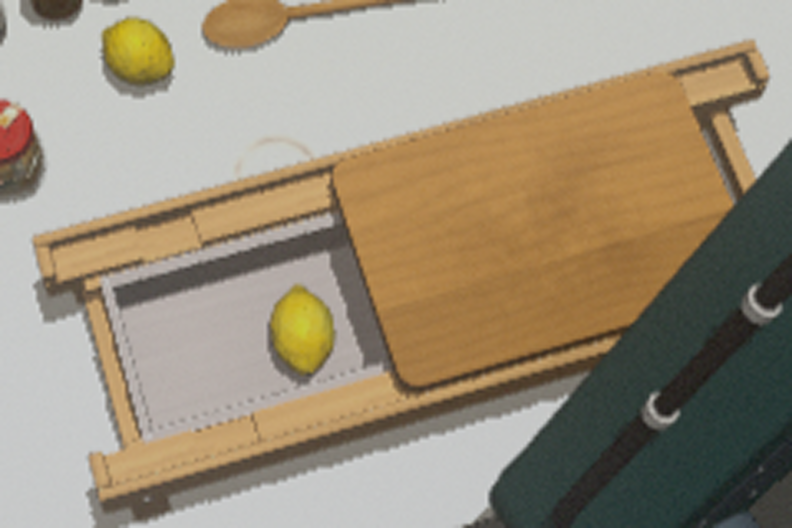

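{"fn": "carry_out", "kwargs": {"steps": [[[2, 4, 0, 0, 0, 7], [5, 8, 0, 0, 0, 15], [8, 12, 0, 0, 0, 23], [11, 16, 0, 0, 0, 31], [14, 20, 0, 0, 0, 40], [17, 24, 0, 0, 0, 49], [19, 27, 0, 0, 0, 57], [21, 30, 0, 0, 0, 64], [23, 32, 0, 0, 0, 67.4], [23, 32, 0, 0, 0, 67.4], [23, 32, 0, 0, 0, 67.4]]], "jaw": 75}}

```text
time_s: 2.48
position: [426.8, -247.0, 242.3]
eef_rot: [-2.287, -2.154, 0.001]
ft_force: [-0.7, -0.4, 0.1]
gripper_width: 0.748
grasp_force: 0.0
```

```bash
python3 - <<'E'
from h import *
from scipy.spatial.transform import Rotation as R
np.set_printoptions(precision=2,suppress=True)
s=observe(); print(s['time_s'],s['position'],s['joint_positions'],s['gripper_width'],R.from_rotvec(s['eef_rot']).as_matrix()[:,0],s['ft_force'])
snap('wrist','w1'); snap('top','t1'); snap('side','s1')
for t,z in [('home',85),('long_notch',85),('board',92),('board_right_end',103),('board_left_end',103)]:
    for c in ['wrist','top','side']:
        l=tip_of(c,t)
        if l: print(t,c,np.array(l[0]['at']),round(l[0]['score'],2),atz(c,l[0]['at'],z))
E
```

```text
2.475 [ 426.83 -247.04  242.27] [-0.66  0.2   1.73 -0.    1.2  -0.6 ] 0.7482640927348018 [ 0.06  1.   -0.  ] [-0.74 -0.37  0.07]
home top [315.4 278.7] 0.82 [445.17 129.1   85.  ]
home side [263.  246.7] 0.93 [442.47 123.67  85.  ]
long_notch top [269.3 293.6] 0.9 [446.21 255.29  85.  ]
board wrist [318.  136.1] 0.66 [ 434.06 -181.34   92.  ]
board top [375.8 260.6] 0.79 [437.5  -37.76  92.  ]
board side [289.5 266.7] 0.75 [426.41 -48.15  92.  ]
board_right_end wrist [320.3 136.9] 0.64 [ 435.58 -181.48  103.  ]
board_right_end side [322.1 280.2] 0.83 [ 438.31 -179.6   103.  ]
board_left_end top [322.4 271.4] 0.74 [451.72 107.71 103.  ]
board_left_end side [263.7 237.4] 0.85 [456.61 144.39 103.  ]
```

View pics/w1.png

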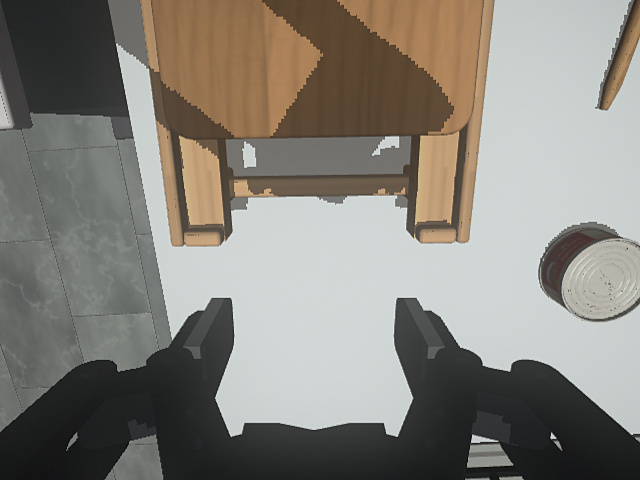

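```bash
python3 - <<'E'
from h import *
np.set_printoptions(precision=1,suppress=True)
for p,z in [((172,246),101),((470,242),101),((185,245),101),((455,242),101),((190,137),114),((320,137),114),((440,134),114),((162,137),101),((480,137),101),((204,310),230),((426,310),230)]: print(p,z,atz('wrist',p,z))
E
```

```text
(172, 246) 101 [ 321.4 -253.4  101. ]
(470, 242) 101 [ 542.4 -263.   101. ]
(185, 245) 101 [ 331.2 -253.1  101. ]
(455, 242) 101 [ 531.3 -262.4  101. ]
(190, 137) 114 [ 350.6 -176.2  114. ]
(320, 137) 114 [ 435.3 -181.1  114. ]
(440, 134) 114 [ 513.3 -183.8  114. ]
(162, 137) 101 [ 327.4 -175.3  101. ]
(480, 137) 101 [ 544.8 -187.9  101. ]
(204, 310) 230 [ 382.4 -243.5  230. ]
(426, 310) 230 [ 473.6 -248.8  230. ]
```

{"fn": "carry_out", "kwargs": {"steps": [[[0.8, 3.2, -2, 0, 0, 0], [0.8, 3.2, -6, 0, 0, 0], [0.8, 3.2, -10, 0, 0, 0], [0.8, 3.2, -13, 0, 0, 0], [0.8, 3.2, -14, 0, 0, 0], [0.8, 3.2, -14, 0, 0, 0], [0.8, 4, -14, 0, 0, 0], [0.9, 4.8, -14, 0, 0, 0], [0.9, 5.2, -14, 0, 0, 0], [0.9, 5.6, -14, 0, 0, 0], [0.9, 6, -14, 0, 0, 0], [1, 6.4, -14, 0, 0, 0], [1, 6.9, -14, 0, 0, 0], [1, 7.4, -14, 0, 0, 0]]]}}

```text
time_s: 5.12
position: [438.2, -174.5, 103.0]
eef_rot: [2.282, 2.153, -0.002]
ft_force: [-1.9, -7.5, 0.4]
gripper_width: 0.754
grasp_force: 3.9
```

```bash
python3 - <<'E'
from h import *
np.set_printoptions(precision=2,suppress=True)
s=observe(); print(s['position'],s['ft_force'],s['torque'])
snap('wrist','w2')
E
```

```text
[ 438.18 -174.5   102.97] [-1.92 -7.47  0.44] [-1.2   0.16  0.31]
```

View pics/w2.png

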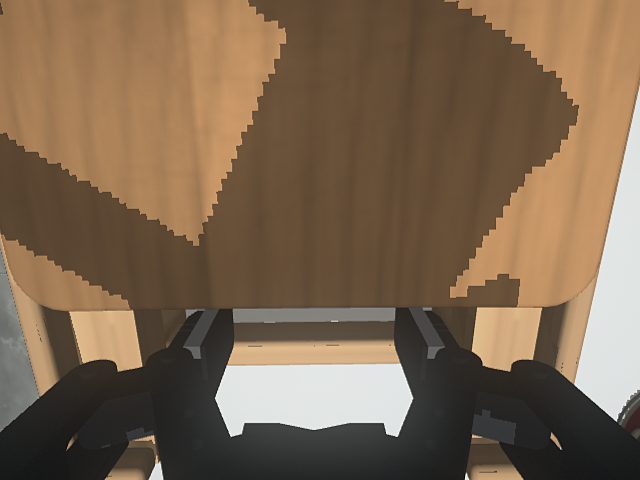

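{"fn": "carry_out", "kwargs": {"steps": [[[0, 0.6, 0, 0, 0, 0], [0.1, 1.2, 0, 0, 0, 0], [0.1, 1.8, 0, 0, 0, 0], [0.1, 2.4, 0, 0, 0, 0], [0.2, 3, 0, 0, 0, 0], [0.2, 3.6, 0, 0, 0, 0], [0.2, 4.2, 0, 0, 0, 0], [0.3, 4.8, 0, 0, 0, 0], [0.3, 5.4, 0, 0, 0, 0], [0.3, 6, 0, 0, 0, 0], [0.4, 6.6, 0, 0, 0, 0], [0.4, 7.2, 0, 0, 0, 0], [0.4, 7.8, 0, 0, 0, 0], [0.5, 8.4, 0, 0, 0, 0], [0.5, 9, 0, 0, 0, 0], [0.5, 9.6, 0, 0, 0, 0], [0.6, 10.2, 0, 0, 0, 0], [0.6, 10.8, 0, 0, 0, 0], [0.6, 11.3, 0, 0, 0, 0]]]}}

```text
time_s: 7.55
position: [443.8, -61.2, 102.9]
eef_rot: [2.282, 2.155, -0.003]
ft_force: [-0.8, -9.7, 3.3]
gripper_width: 0.749
grasp_force: 4.7
```

```bash
python3 - <<'E'
from h import *
np.set_printoptions(precision=2,suppress=True)
s=observe(); print(s['position'],s['ft_force'],s['torque'])
print(atz('wrist',(320,307),114))
a=snap('top','t3'); b=snap('side','s3');snap('wrist','w3')
for t,z in [('home',85),('long_notch',85),('board',92),('board_right_end',103),('board_left_end',103)]:
    for c in ['wrist','top','side']:
        l=tip_of(c,t)
        if l: print(t,c,np.array(l[0]['at']),round(l[0]['score'],2),atz(c,l[0]['at'],z))
a=cv2.resize(a[190:350,200:440],(800,533),interpolation=cv2.INTER_CUBIC)
cv2.imwrite('pics/c3.png',a[:,:,::-1])
E
```

```text
[443.79 -61.22 102.89] [-0.84 -9.74  3.31] [-1.39  0.37  0.32]
[446.97 -47.7  114.  ]
long_notch side [246.9 229.5] 0.76 [467.4  271.64  85.  ]
board top [324.8 272.7] 0.92 [450.24 101.25  92.  ]
board side [268.5 245.6] 0.79 [450.99 106.98  92.  ]
board_right_end wrist [305.7 298.9] 0.64 [441.68 -49.11 103.  ]
board_right_end side [297.6 261.6] 0.95 [447.36 -53.59 103.  ]
board_left_end wrist [307.5 298.6] 0.45 [442.36 -49.03 103.  ]
board_left_end top [272.4 285.3] 0.91 [458.52 241.92 103.  ]
board_left_end side [246.5 225.2] 0.72 [461.8  261.28 103.  ]
```

View pics/c3.png

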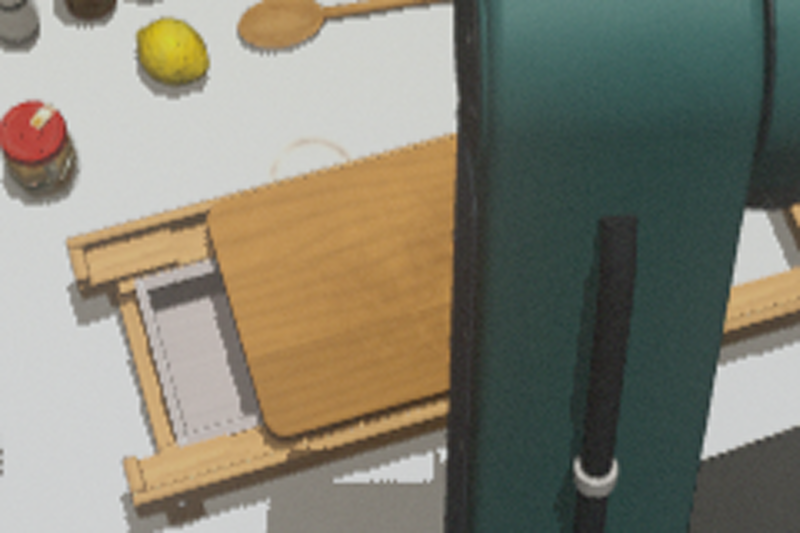

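Board right end is at y≈-48, leaving about 35–45 mm to go. I'll cover 20 mm at moderate speed, then creep.

{"fn": "carry_out", "kwargs": {"steps": [[[0, 0.4, 0, 0, 0, 0], [0, 0.8, 0, 0, 0, 0], [0.1, 1.2, 0, 0, 0, 0], [0.1, 1.6, 0, 0, 0, 0], [0.1, 2, 0, 0, 0, 0], [0.1, 2.2, 0, 0, 0, 0], [0.1, 2.4, 0, 0, 0, 0], [0.1, 2.6, 0, 0, 0, 0], [0.2, 2.8, 0, 0, 0, 0], [0.2, 2.9, 0, 0, 0, 0], [0.2, 3, 0, 0, 0, 0], [0.2, 3.1, 0, 0, 0, 0], [0.2, 3.2, 0, 0, 0, 0]]]}}

```text
time_s: 10.07
position: [445.4, -29.4, 102.8]
eef_rot: [2.282, 2.155, -0.003]
ft_force: [-2.1, -10.9, 4.3]
gripper_width: 0.746
grasp_force: 5.0
```

{"fn": "carry_out", "kwargs": {"steps": [[[0, 0.1, 0, 0, 0, 0], [0, 0.2, 0, 0, 0, 0], [0, 0.3, 0, 0, 0, 0], [0, 0.4, 0, 0, 0, 0]]]}}

```text
time_s: 10.58
position: [445.4, -25.3, 102.8]
eef_rot: [2.282, 2.155, -0.003]
ft_force: [-3.0, -9.2, 3.1]
gripper_width: 0.752
grasp_force: 4.8
```

```bash
python3 - <<'E'
from h import *
a=snap('side','s4'); b=snap('wrist','w4')
for t in ['board_right_end','board_left_end','board']:
    for c,z in [('wrist',103),('side',103)]:
        l=tip_of(c,t)
        if l: print(t,c,l[0]['at'],atz(c,l[0]['at'],z))
# board edge row in wrist, by column
g=cv2.cvtColor(b,cv2.COLOR_RGB2HSV)
for col in (280,320,360): print(col,[r for r in range(250,350) if abs(int(b[r,col].sum())-int(b[r-1,col].sum()))>60])
E
```

```text
board_right_end wrist [306.6, 300.9] [443.61386193 -14.35775218 103.        ]
board_right_end side [287.0, 257.6] [438.03185679 -16.37241892 103.        ]
board_left_end wrist [307.6, 298.6] [444.04237565 -13.44331983 103.        ]
board_left_end side [243.6, 219.9] [475.81889801 308.51184223 103.        ]
board side [260.6, 244.7] [423.41370568 100.57085595 103.        ]
280 [308, 309]
320 [307, 308, 309]
360 [307, 308]
```

{"fn": "carry_out", "kwargs": {"steps": [[[0, 0.1, 0, 0, 0, 0], [0, 0.2, 0, 0, 0, 0], [0, 0.3, 0, 0, 0, 0], [0, 0.4, 0, 0, 0, 0]]]}}

```text
time_s: 11.48
position: [445.2, -20.6, 102.5]
eef_rot: [2.284, 2.155, -0.002]
ft_force: [-0.8, -8.4, 1.6]
gripper_width: 0.749
grasp_force: 4.1
```

{"fn": "carry_out", "kwargs": {"steps": [[[0, 0.1, 0, 0, 0, 0], [0, 0.2, 0, 0, 0, 0]]]}}

```text
time_s: 11.72
position: [445.3, -20.0, 102.6]
eef_rot: [2.28, 2.156, -0.005]
ft_force: [-2.5, -18.4, 0.3]
gripper_width: 0.75
grasp_force: 9.0
```

Force jumped to 18 N with little motion, so the board is probably in the notch. I'll back off and look.

{"fn": "carry_out", "kwargs": {"steps": [[[0, -0.3, 0, 0, 0, 0], [0, -1, 0, 0, 0, 0], [-0.1, -2, 0, 0, 0, 0], [-0.1, -3, 0, 0, 0, 0], [-0.1, -3, 6, 0, 0, 0], [-0.1, -3, 11, 0, 0, 0], [-0.1, -3, 14, 0, 0, 0], [-0.1, -3, 14, 0, 0, 0]]]}}

```text
time_s: 12.72
position: [445.9, -48.5, 244.7]
eef_rot: [2.284, 2.15, 0.005]
ft_force: [-0.4, 0.7, -0.5]
gripper_width: 0.752
grasp_force: 0.0
```

```bash
python3 - <<'E'
from h import *
np.set_printoptions(precision=1,suppress=True)
a=snap('side','s5'); b=snap('wrist','w5'); snap('top','t5')
for p in [(0.,0)]: print(observe()['position'],observe()['ft_force'])
for t in ['board_right_end','board_left_end','board','long_notch','home']:
    for c,z in [('wrist',96),('side',96),('top',96)]:
        l=tip_of(c,t)
        if l: print(t,c,np.array(l[0]['at']),atz(c,l[0]['at'],z))
E
```

```text
[443.3 -47.7 241.2] [ 0.2  0.  -0.8]
board_right_end wrist [307.  173.5] [440.5  -7.1  96. ]
board_right_end side [287.1 257.7] [446.1  -2.9  96. ]
board_left_end side [241.8 223.5] [465.2 300.2  96. ]
board_left_end top [252.4 288.7] [469.4 292.8  96. ]
board side [263.2 244.7] [437.4 112.1  96. ]
board top [314.1 276.6] [447.9 131.9  96. ]
long_notch top [268.2 293.5] [443.5 258.5  96. ]
```

View pics/w5.png

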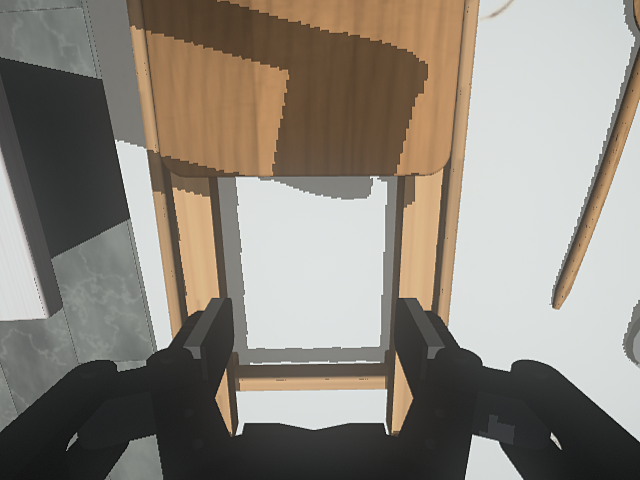

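```bash
python3 - <<'E'
from h import *
np.set_printoptions(precision=1,suppress=True)
b=cv2.imread('pics/w5.png'); g=b.astype(int).sum(2)
for col in (225,300,340,375): print(col,[(r,g[r,col]) for r in range(170,182)])
for z in (107,114): print(z,atz('wrist',(310,176.5),z))
# side edges at row 150
for r in (80,120,150): print(r,b[r,120:185:1].astype(int).sum(1).tolist(),'\n   ',b[r,425:480].astype(int).sum(1).tolist())
s=cv2.imread('pics/s5.png')[195:345,190:390]; cv2.imwrite('pics/s5c.png',cv2.resize(s,(800,600),interpolation=cv2.INTER_CUBIC))
E
```

```text
225 [(170, np.int64(396)), (171, np.int64(405)), (172, np.int64(367)), (173, np.int64(215)), (174, np.int64(229)), (175, np.int64(216)), (176, np.int64(217)), (177, np.int64(315)), (178, np.int64(393)), (179, np.int64(379)), (180, np.int64(378)), (181, np.int64(378))]
300 [(170, np.int64(259)), (171, np.int64(260)), (172, np.int64(262)), (173, np.int64(259)), (174, np.int64(253)), (175, np.int64(235)), (176, np.int64(296)), (177, np.int64(398)), (178, np.int64(387)), (179, np.int64(383)), (180, np.int64(382)), (181, np.int64(385))]
340 [(170, np.int64(246)), (171, np.int64(245)), (172, np.int64(250)), (173, np.int64(244)), (174, np.int64(230)), (175, np.int64(233)), (176, np.int64(317)), (177, np.int64(392)), (178, np.int64(381)), (179, np.int64(379)), (180, np.int64(382)), (181, np.int64(384))]
375 [(170, np.int64(252)), (171, np.int64(253)), (172, np.int64(257)), (173, np.int64(250)), (174, np.int64(216)), (175, np.int64(273)), (176, np.int64(538)), (177, np.int64(701)), (178, np.int64(676)), (179, np.int64(670)), (180, np.int64(670)), (181, np.int64(667))]
107 [444.1  -8.2 107. ]

[... 1155 characters left out ...]
481, 492, 497, 495, 462, 454, 682, 673, 666, 663, 665, 665, 665, 665, 665, 665, 663, 663]
150 [655, 655, 658, 656, 656, 657, 658, 656, 656, 658, 657, 657, 658, 658, 658, 658, 659, 657, 657, 657, 657, 657, 657, 660, 667, 694, 479, 233, 209, 232, 235, 235, 226, 427, 502, 488, 413, 436, 404, 263, 353, 375, 378, 379, 376, 383, 384, 380, 379, 382, 376, 371, 365, 363, 368, 371, 369, 376, 375, 379, 384, 388, 388, 382, 377] 
    [439, 440, 438, 426, 418, 413, 414, 414, 415, 422, 427, 433, 437, 438, 443, 443, 445, 448, 446, 441, 440, 441, 443, 455, 418, 357, 243, 318, 394, 409, 426, 452, 464, 470, 479, 488, 496, 498, 463, 415, 689, 680, 668, 668, 665, 667, 666, 667, 666, 666, 667, 666, 668, 668, 666]
```

View pics/s5c.png

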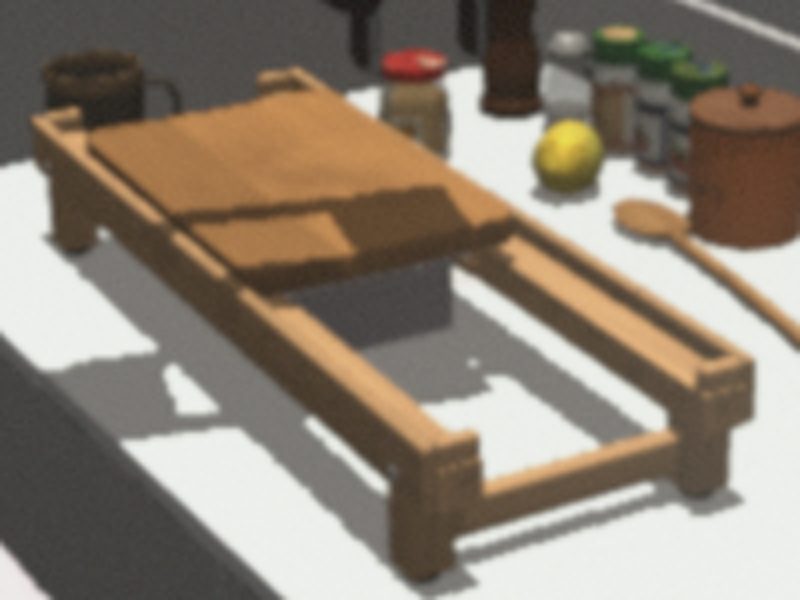

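```bash
python3 - <<'E'
from h import *
np.set_printoptions(precision=1,suppress=True)
print('t',observe()['time_s'])
for r,l,R_ in [(80,150.5,457.5),(120,155.5,453.5),(150,159.2,450.8)]:
    print(r,[(z,round(float(np.linalg.norm(atz('wrist',(l,r),z)-atz('wrist',(R_,r),z))),1)) for z in (100,107,114)], atz('wrist',(310,r),107)[1])
for r,l,R_ in [(80,137.5,471.5),(120,143,467.5),(150,152.8,464.5)]:
    print('lip',r,np.linalg.norm(atz('wrist',(l,r),101)-atz('wrist',(R_,r),101)))
# side: predicted pixels of board right-end top corners (crop coordinates x4)
u=np.array([.055,.9985,0]); v=np.array([.9985,-.055,0])
h=np.array([444.1,-7.8,0])
for z in (107,114):
  for sx in (-95,95):
    p=np.array(proj('side',h+v*sx+[0,0,z])); q=np.array(proj('side',h+v*sx+[0,0,z-22])); print(z,sx,(p-[190,195])*4,(q-[190,195])*4)
for sx in (-112,112):
  for y in (0,-245):
    p=np.array(proj('side',h+v*sx+u*y+[0,0,101])); print('lip',sx,y,(p-[190,195])*4)
E
```

```text
t 13.625
80 [(100, 202.6), (107, 197.4), (114, 192.2)] 53.35755158814735
120 [(100, 202.3), (107, 197.1), (114, 191.9)] 28.85741052609865
150 [(100, 202.3), (107, 197.1), (114, 191.9)] 9.539536314702303
lip 80 219.6229721989518
lip 120 219.49704928312707
lip 150 215.47277869144546
107 -95 [255.2 268.2] [256.7 300. ]
107 95 [515.9 210.2] [516.  240.5]
114 -95 [254.7 258. ] [256.2 289.9]
114 95 [515.8 200.4] [515.9 230.9]
lip -112 0 [230.8 282.5]
lip -112 -245 [413.2 440.2]
lip 112 0 [537.8 213.6]
lip 112 -245 [750.6 349.8]
```

Board width reads a consistent ~197 mm at z=107 (not 114), so it has dropped flat at the right end. Next I'll move to the left end and check it there.

{"fn": "carry_out", "kwargs": {"steps": [[[0.2, 3, 0, 0, 0, 0], [0.4, 8, 0, 0, 0, 0], [0.6, 13, 0, 0, 0, 0], [0.9, 18, 0, 0, 0, 0], [1.1, 23, 0, 0, 0, 0], [1.4, 28, 0, 0, 0, 0], [1.6, 33, 0, 0, 0, 0], [1.8, 36, 0, 0, 0, 0], [1.8, 37, 0, 0, 0, 0], [1.8, 37, 0, 0, 0, 0], [1.8, 37, 0, 0, 0, 0]]]}}

```text
time_s: 15.0
position: [462.0, 321.2, 242.2]
eef_rot: [2.287, 2.153, -0.001]
ft_force: [0.2, -0.5, 0.5]
gripper_width: 0.757
grasp_force: 0.0
```

```bash
python3 - <<'E'
from h import *
np.set_printoptions(precision=1,suppress=True)
print(observe()['time_s'],observe()['position'],observe()['ft_force'])
snap('wrist','w6')
E
```

```text
15.0 [462.  321.2 242.2] [ 0.2 -0.5  0.5]
```

View pics/w6.png

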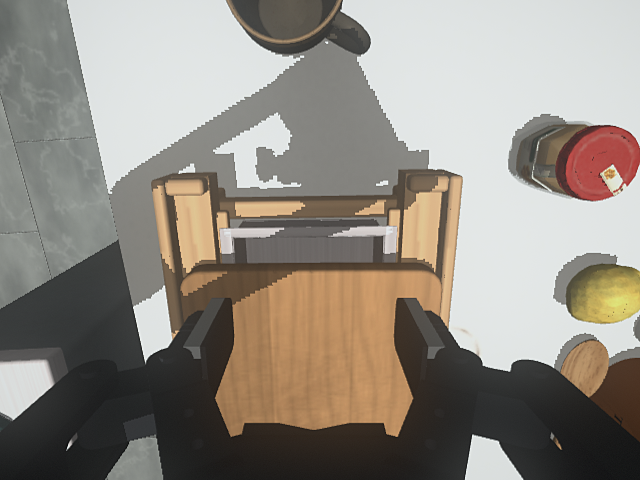

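```bash
python3 - <<'E'
from h import *
np.set_printoptions(precision=1,suppress=True)
for n,p,z in [('end',(312,264),107),('stop in L',(185,194),101),('stop in R',(425,190),101),('stopoutL',(185,176),101),('stopoutR',(428,172),101),('padL',(177,270),105),('padR',(443,270),105),('rimcross',(310,232),75),('rimcross',(310,226),75),('padtip',(314,340),230)]: print(n,atz('wrist',p,z))
E
```

```text
end [459.5 296.3 107. ]
stop in L [372.  352.5 101. ]
stop in R [543.  345.3 101. ]
stopoutL [374.  365.2 101. ]
stopoutR [544.8 358.  101. ]
padL [358.5 296.7 105. ]
padR [556.8 285.1 105. ]
rimcross [458.7 312.   75. ]
rimcross [459. 317.  75.]
padtip [461.7 307.7 230. ]
```

{"fn": "carry_out", "kwargs": {"steps": [[[0, 0.4, -3, 0, 0, 0], [0, 0.4, -7, 0, 0, 0], [0, 0.4, -11, 0, 0, 0], [0, 0.4, -13.5, 0, 0, 0], [0, 0.4, -14.5, 0, 0, 0], [0, 0.4, -14.5, 0, 0, 0], [0, 0, -14.5, 0, 0, 0], [0, -0.5, -14.5, 0, 0, 0], [0, -1, -14.5, 0, 0, 0], [0, -1.2, -14.5, 0, 0, 0], [0, -1.4, -14.5, 0, 0, 0]]]}}

```text
time_s: 16.42
position: [462.2, 308.2, 97.4]
eef_rot: [-2.287, -2.154, -0.0]
ft_force: [0.0, 1.0, -0.1]
gripper_width: 0.748
grasp_force: 0.0
```

{"fn": "carry_out", "kwargs": {"steps": [[[0, -0.1, 0, 0, 0, 0], [0, -0.2, 0, 0, 0, 0], [0, -0.3, 0, 0, 0, 0], [0, -0.4, 0, 0, 0, 0]]]}}

```text
time_s: 16.92
position: [462.1, 304.4, 97.3]
eef_rot: [-2.287, -2.154, 0.0]
ft_force: [0.3, -1.0, 0.3]
gripper_width: 0.754
grasp_force: 0.0
```

{"fn": "carry_out", "kwargs": {"steps": [[[0, -0.1, 0, 0, 0, 0], [0, -0.2, 0, 0, 0, 0], [0, -0.3, 0, 0, 0, 0], [0, -0.4, 0, 0, 0, 0]]]}}

```text
time_s: 17.42
position: [462.2, 301.2, 97.3]
eef_rot: [-2.286, -2.153, -0.002]
ft_force: [-1.0, 6.5, -3.5]
gripper_width: 0.752
grasp_force: 3.2
```

{"fn": "carry_out", "kwargs": {"steps": [[[0, -0.1, 0, 0, 0, 0], [0, -0.2, 0, 0, 0, 0], [0, -0.3, 0, 0, 0, 0]]]}}

```text
time_s: 17.8
position: [462.1, 298.8, 97.3]
eef_rot: [-2.286, -2.153, -0.003]
ft_force: [-1.3, 10.5, -2.5]
gripper_width: 0.754
grasp_force: 4.9
```

{"fn": "carry_out", "kwargs": {"steps": [[[0, -0.1, 0, 0, 0, 0], [0, -0.2, 0, 0, 0, 0], [0, -0.3, 0, 0, 0, 0]]]}}

```text
time_s: 18.18
position: [462.2, 298.5, 97.5]
eef_rot: [-2.284, -2.15, -0.009]
ft_force: [-3.5, 21.1, -5.6]
gripper_width: 0.752
grasp_force: 10.3
```

It's locked: force is climbing with no motion. I'll push a little harder, hold, then withdraw.

{"fn": "carry_out", "kwargs": {"steps": [[[0, -0.1, 0, 0, 0, 0], [0, -0.2, 0, 0, 0, 0], [0, -0.2, 0, 0, 0, 0], [0, -0.2, 0, 0, 0, 0]]]}}

```text
time_s: 18.68
position: [462.2, 298.4, 97.5]
eef_rot: [-2.283, -2.149, -0.012]
ft_force: [-4.2, 26.3, -7.4]
gripper_width: 0.75
grasp_force: 12.9
```

{"fn": "carry_out", "kwargs": {"steps": [[[0, 0.3, 0, 0, 0, 0], [0, 0.8, 0, 0, 0, 0], [0, 1.6, 0, 0, 0, 0], [0, 2.6, 0, 0, 0, 0], [0, 3, 0, 0, 0, 0], [0, 3, 0, 0, 0, 0], [0, 3, 3, 0, 0, 0], [0, 3, 7, 0, 0, 0], [0, 3, 12, 0, 0, 0], [0, 3, 16, 0, 0, 0], [0, 0, 18, 0, 0, 0], [0, -3, 18, 0, 0, 0], [0, -3, 18, 0, 0, 0]]]}}

```text
time_s: 20.3
position: [461.9, 260.6, 277.5]
eef_rot: [2.289, 2.151, -0.001]
ft_force: [0.0, 0.5, 0.1]
gripper_width: 0.748
grasp_force: 0.0
```

```bash
python3 - <<'E'
from h import *
np.set_printoptions(precision=1,suppress=True)
print(observe()['time_s'],observe()['position'],observe()['ft_force'])
b=snap('wrist','w7'); s=snap('side','s7'); t=snap('top','t7')
print(tip_of('top','board')[:1],tip_of('top','lemon')[:1])
a=cv2.resize(s[195:345,190:390],(400,300),interpolation=cv2.INTER_CUBIC)
cv2.imwrite('pics/v7.png',np.hstack([cv2.resize(b,(400,300)),a])[:,:,::-1])
g=b.astype(int).sum(2)
E
```

```text
20.3 [461.9 260.6 277.5] [0.  0.5 0.1]
[{'at': [314.9, 279.3], 'score': 0.91}] []
```

View pics/v7.png

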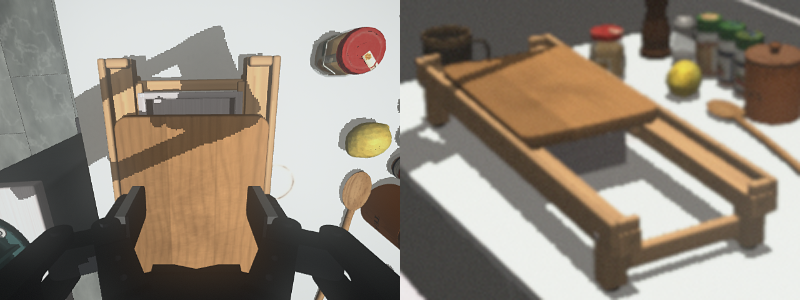

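```bash
python3 - <<'E'
from h import *
g=cv2.GaussianBlur(cv2.imread('pics/w7.png'),(1,5),0).astype(int).sum(2)
for r in (220,250,280):
    L=150+int(np.argmin(g[r,176:210]))+26; R_=410+int(np.argmin(g[r,410:445]))
    print(r,L,R_,[(z,round(float(np.linalg.norm(atz('wrist',(L,r),z)-atz('wrist',(R_,r),z))),1)) for z in (107,114)])
E
```

```text
220 183 429 [(107, 198.2), (114, 193.5)]
250 186 426 [(107, 197.9), (114, 193.3)]
280 190 424 [(107, 197.6), (114, 193.0)]
```

The width also fits the dropped height at the left end (about 198 mm at z=107), so the board lies flat. Handing in.

```bash
python3 -c "
from station import *
print(finish_job())"
```

```text
the job is handed in; nothing more can be done
None
```

The board dropped into its notches and lies flat on both rails. It held without moving against a 26 N push on its left end, the hand is clear, and the job was handed in at about 20 s.

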